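# Unlock the charging box with its square key

## Task

The white charging box on the activity table is locked: take the square key out of its green stand, feel it fully home into the recessed square socket of the lock on the lid, and turn it clockwise until it comes to its stop, so that the red pointer faces the green dot. Do it gently, without forcing the key against the lock, leave the key standing fully home in the lock, and leave the other things on the table alone.

Things in the scene. Friction and masses are not known exactly. Their poses are not given: they have to be found in the camera images.
- key: Loose 70 g square key, upright in the stand. Origin: centre of the shaft's foot; z up the shaft. Steel shaft 12 x 12 mm, sides along key x and y, up to 38 mm above the foot (lowest 2 mm stepped in to 10 x 10); dark collar 20 mm across at 34-38 mm; orange grip block 44 mm long (key x), 14 mm thick (key y), at 38-66 mm, to be gripped across the 14 mm. The shaft is alike every quarter turn.
- stand: Green key stand, fixed, 60 x 60 x 36 mm high. Origin: centre of its underside. In its middle an upright square hole, 14 x 14 mm, 26 mm deep, sides along the stand's x and y; the key's foot rests on the hole's floor, 10 mm above the table, key axes along the stand's.
- box: White charging box, fixed, 200 (x) x 180 (y) x 60 mm high. Origin: centre of its underside, on the table. On its lid lies a square aluminium lock plate, 84 x 84 x 8 mm, its top 68 mm above the table, with a round well 40 mm across in its middle. The brass face of the lock plug (26 x 26 mm) is the well's bottom, 7 mm below the plate's top.
- socket (a point): The height of the socket's floor: 21 mm below lock (47 mm above the table), at the same nominal x, y. The socket is a square hole in the middle of the plug, 13.6 x 13.6 mm, 14 mm deep from the plug's face, its mouth chamfered 1 mm. Fully home, the key's foot stands on this floor, shaft upright.
- lock (a point): Nominal lock centre, level with the lock plate's top (box x -35 mm, y 0, z 68 mm), axes as the box's. Plate fitted by eye: the true common centre of plate, well and socket is up to 6 mm off along box x and up to 6 mm along box y, new each time, then fixed; feel or see it. Delicate: the key's contact forces on it may add up to 40 N at most (down, sideways, or about 0.2 N m of turning).
- plug (a joint): Turn of the lock plug, rad, growing clockwise seen from above. The socket's yaw is the box's yaw minus this value. At 0 the plug's red pointer faces the red dot (box -x side of the well); hard stop at 1.5, pointer at the green dot (box +y side). Starts at 0 to 0.4, stays where left, takes about 0.06 N m to turn. The key has about 0.14 rad of play either way in the socket.
- organiser: Bystander: loose green compartment tray 150 x 210 x 35 mm with coloured bars in it. Origin: centre of its underside. Not to be moved.
- mug: Bystander: loose white mug, 76 mm across, 85 mm high, handle on its +y side. Origin: centre of its underside. Not to be moved.
- bar_orange: Bystander: loose orange bar 100 x 15 x 15 mm lying on the ring binder. Origin: centre of its underside. Not to be moved.
- bar_blue: Bystander: loose blue bar 70 x 15 x 15 mm lying on the ring binder (a fixed white slab 300 x 250 x 18 mm). Origin: centre of its underside. Not to be moved.
Mind the look-alikes: they are no part of the job. There is more than one size of the key; the job needs the smallest.

How it is judged:
By the outcome, as a careful person would: the job done as asked, in the order asked, and still so for the second after the job is handed in, with the robot touching nothing.
It also fails if it takes over 66 s, if anything falls off the work surface, if the arm or the gripper's body presses on something with over 40 N, if the wrist force passes 120 N, or if a joint passes its speed limit or range.

## Robot

A 6-joint arm with a two-finger parallel gripper is mounted at the origin on the work surface. World frame = base frame: x ahead of the robot, y to its left, z up, the work surface at z = 0. Lengths are in m, angles in rad, forces in N, time in s.
With the tool pointing down it reaches from about 0.25 to 0.775 m from the base axis. Payload 4 kg.
Tool frame: the origin (TCP) lies midway between the tips of the shut fingers; the grasp point (between the pads) lies 19 mm behind it (robot.tcp_to_grasp is the distance from the TCP to the grasp point, in m); z points along the fingers, y is the line along which they close (so a half turn about z gives the same grasp; the last joint's range is limited). The gripper opens to 94 mm and grips with 3 to 60 N. Pads are 16 mm wide; open, the fingers measure 119 mm over their backs; the gripper's body (75 mm by 177 mm) begins 78 mm behind the grasp point.
Start: joints at [-1.389, 0.087, 1.371, -0, 1.684, -0.103], TCP at [0.155, -0.528, 0.184] pointing down, gripper open.
Joint ranges: [-3.1, 3.1], [-0.76, 2.03], [0.27, 2.55], [-1.08, 4.22], [0.17, 2.65], [-2.57, 2.57]. Speed limits (rad/s): [2.79, 2.79, 3.14, 3.14, 3.14, 3.14].

## Interface

Orientations are given as [roll, pitch, yaw] about the fixed x, y, z axes, in that order (R = Rz(yaw) Ry(pitch) Rx(roll)).
In Python, from bench import robot, viewer gives the robot as it stands. The module is installed in compiled form; this text tells all that it offers.
- The arm moves only by the shell command python3 -m handwheel 'ROWS' [OPENING]. ROWS is JSON, a list of rows, each a list of 6 numbers: the shift along the tool's x, y, z in units of 0.2 m (1.0 is 0.2 m), then the turn, a rotation vector about the tool's x, y, z in units of 30 degrees (1.0 is 30 degrees). In form: [[x, y, z, wx, wy, wz], ...]. A call has 1 to 10 rows; each row is the pose to reach, as a shift and turn from the pose commanded when the call began, along the tool's axes at that moment; what a row does not reach only later rows make up. A row lasts 1/12 s, in which the tool goes at most 41.7 mm and 7.16 degrees, less where a joint would pass 70% of its speed; a pose out of reach is approached as far as the arm can. A call with a number of a shift or a turn outside -1 to 1 is refused whole. A call with a gripper value outside its range is refused whole. OPENING is the gripper's target within -1 to 1 (shut at 1, half-way at 0, fully open at -1), set as the call begins (- or left out, the last holds). The fingers move at their own pace and stop on an object; the grip force is fixed at half the most. Time passes only in rows, so rows that repeat a pose let the fingers close. It gives the time, the measured TCP pose, the force, the opening and the grip force at its end, in the units of the state.
- robot.get_obs(): the state, without advancing time (a new reading comes with each control period).
- viewer.snapshot(name): name is "scene" or "side" or "wrist"; returns the picture (480x640x3 uint8, red, green, blue); there is no depth.
- viewer.calibration(name): a dict with "fx", "fy", "cx", "cy" (pixels), "R" (3x3) and "t" (3): a world point X has camera coordinates R X + t. Camera axes: x right, y down, z forward; pixel columns grow to the right and rows downward; lengths in m; the calibration is good to about 2 mm. A picture is of the moment at which its call begins: read the wrist's pose just before it. calibration takes no time and is no camera call; for the wrist camera it gives the pose at the moment of the call.
- robot.close_job(): hands the job in; it is judged then, once.
The state is a dict: "time": time; "joint_positions": joint angles; "qvel": joint speeds; "joint_torque": joint torques, N m; "tool_pos": TCP position; "ee_rot": TCP orientation; "wrist_force": force on the tool from outside, world axes, zero at the start; "wrist_torque": the same for the moment, N m; "width": finger opening in m; "finger_force": force on a finger pad.
Only numpy, scipy, OpenCV 4.12 (cv2) and the standard library are available. Lean on these libraries where they do the work, as an engineer would, in place of code of your own. Each camera call takes 0.05 s, during which the arm holds its last target. There are 200 camera calls.

## Working session

There is one attempt and no reset: what is moved stays moved. The work goes in short steps, Python scripts to look and compute and a shell command to move; the robot and the scene stay as the last step left them, time stands still between calls to the robot, and variables do not carry over. Pictures are saved under pics/ and viewed, at most 10 in all, crops included, and the job is handed in when it is done.

```bash
mkdir -p pics; cat > h.py <<'E'
import numpy as np, cv2
from bench import robot, viewer
from scipy.spatial.transform import Rotation as Rn
def shot(n,f,crop=None,scale=1):
    c=viewer.calibration(n); im=viewer.snapshot(n)[:,:,::-1].copy()
    cv2.imwrite('pics/raw_'+f,im)
    if crop: im=im[crop[1]:crop[3],crop[0]:crop[2]]
    if scale!=1: im=cv2.resize(im,None,fx=scale,fy=scale,interpolation=cv2.INTER_CUBIC)
    cv2.imwrite('pics/'+f,im); return c
def back(c,u,v,z):
    R=np.array(c['R']);t=np.array(c['t']);o=-R.T@t
    d=R.T@np.array([(u-c['cx'])/c['fx'],(v-c['cy'])/c['fy'],1]); return o+d*(z-o[2])/d[2]
def proj(c,X):
    p=np.array(c['R'])@np.array(X)+np.array(c['t']); return [c['fx']*p[0]/p[2]+c['cx'],c['fy']*p[1]/p[2]+c['cy']]
E
python3 - <<'E'
from h import *
shot('scene','s.png');shot('side','d.png')
o=robot.get_obs();print(o['tool_pos'],o['ee_rot'],o['time'],o['wrist_force'])
E
```

```text
[ 0.15442403 -0.5273156   0.18302967] [-3.13961472e+00 -2.02131839e-04  2.84775139e-01] 0.1 [-0.33943016  0.32704293 -0.27421833]
```

View pics/s.png

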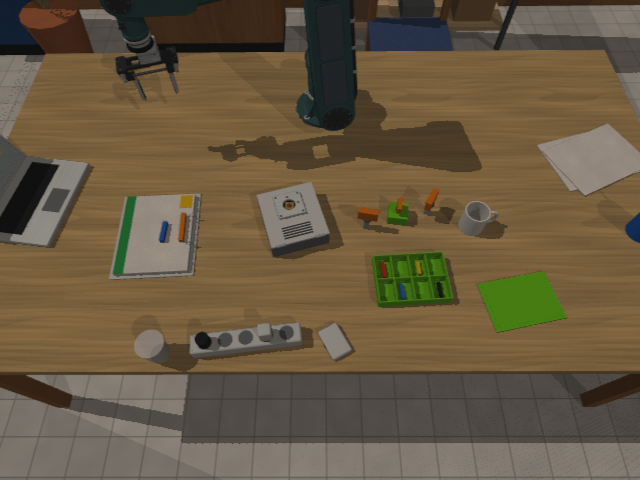

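View pics/d.png

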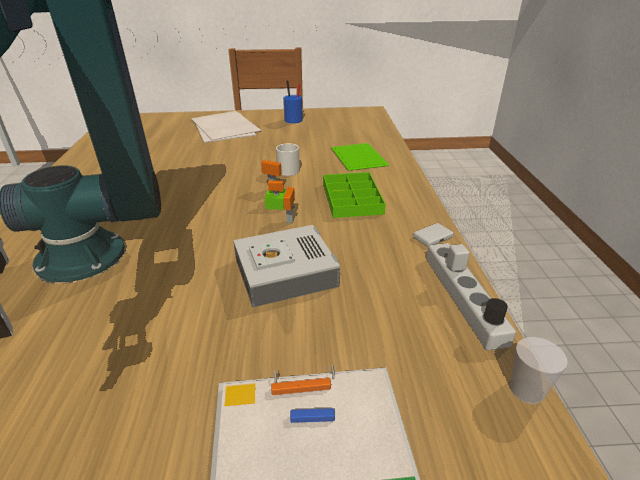

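Scene picture: robot at top; candidates for the key are the orange grips at scene pixels (369,214), (400,205) (in the green stand at (398,214)) and (432,200). The middle one in the green stand fits the description. The box is at (292,218), with its lock at (290,205). The mug is at (476,217) and the organiser at (411,279). I'll check this in one close crop.

```bash
python3 - <<'E'
from h import *
im=cv2.imread('pics/raw_s.png')
a=cv2.resize(im[175:245,345:455],None,fx=5,fy=5,interpolation=cv2.INTER_CUBIC)
b=cv2.resize(im[175:259,250:335],None,fx=5,fy=5,interpolation=cv2.INTER_CUBIC)[:250+170]
H=np.zeros((600,800,3),np.uint8)
a=cv2.resize(im[175:245,350:450],(400,280),interpolation=cv2.INTER_CUBIC)
b=cv2.resize(im[175:260,250:335],(400,400),interpolation=cv2.INTER_CUBIC)
d=cv2.imread('pics/raw_d.png')
e=cv2.resize(d[150:225,250:310],(240,300),interpolation=cv2.INTER_CUBIC)
H[:280,:400]=a;H[:400,400:]=b;H[290:590,:240]=e
cv2.imwrite('pics/crop1.png',H)
c=viewer.calibration('scene')
for n,p,z in [('key',(400,205),.07),('lock',(290,205),.065),('k1',(369,214),.05),('k3',(432,200),.05)]: print(n,back(c,*p,z))
E
```

```text
key [0.49227417 0.2273686  0.07      ]
lock [ 0.48669035 -0.11189422  0.065     ]
k1 [0.51169218 0.13271095 0.05      ]
k3 [0.46043386 0.33401105 0.05      ]
```

View pics/crop1.png

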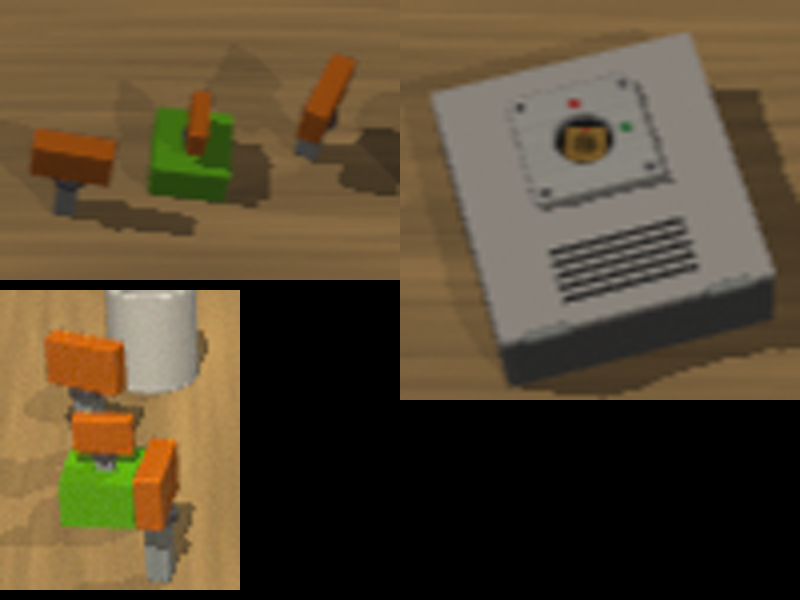

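The crop confirms it: the key in the green stand is clearly the smallest of the three. Red dot is near crop (573,103), green dot near (627,127) and the pointer is slightly off red. I'll pass over the lock first for a look with the wrist camera.

```bash
python3 -m handwheel '[[0.965,-0.8,-0.2,0,0,0],[0.965,-0.8,-0.2,0,0,0],[0.965,-0.8,-0.2,0,0,0],[0.965,-0.8,-0.2,0,0,0],[0.965,-0.8,-0.2,0,0,0],[0.965,-0.8,-0.2,0,0,0],[0.965,-0.8,-0.2,0,0,0],[0.965,-0.8,-0.2,0,0,0]]' -- 
python3 -m handwheel '[[0.965,-0.8,-0.2,0,0,0],[0.965,-0.8,-0.2,0,0,0],[0.965,-0.8,-0.2,0,0,0],[0.965,-0.8,-0.2,0,0,0],[0.965,-0.8,-0.2,0,0,0],[0.965,-0.8,-0.2,0,0,0],[0.965,-0.8,-0.2,0,0,0],[0.965,-0.8,-0.2,0,0,0],[0.965,-0.8,-0.2,0,0,0]]'
python3 - <<'E'
from h import *
c=shot('wrist','w1.png');o=robot.get_obs();print(o['tool_pos'],o['ee_rot'],o['time'])
R=np.array(c['R']);print(-R.T@np.array(c['t']),R, c['fx'])
E
```

```text
time: 0.85
tool_pos: [0.2946, -0.3202, 0.2237]
ee_rot: [3.142, 0.001, 0.286]
wrist_force: [-0.5, -0.4, -0.5]
width: 0.094
finger_force: 0.0
[ 0.29414758 -0.32066515  0.22340764] [-3.14099332e+00  1.05507662e-03  2.83989964e-01] 0.9
[ 0.36096757 -0.29929877  0.42421224] [[ 0.28102766 -0.9596991   0.00104642]
 [-0.9310209  -0.27236497  0.24293499]
 [-0.23285948 -0.06924569 -0.97004201]] 338.2807640238484invalid input: not JSON, or not a number
```

View pics/w1.png

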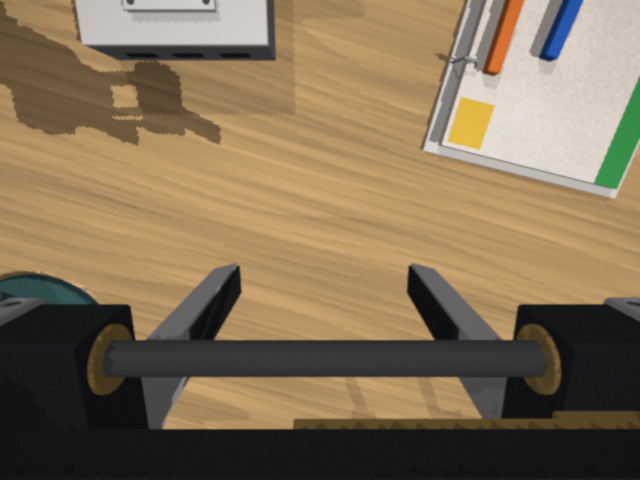

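The wrist view: tool +x is image up, with the fingers at the bottom. The box's lower edge is at row 50, aligned with the tool, so the box yaw is about 0.28. Next I move in for the lock.

```bash
python3 -m handwheel '[[0.775,-0.765,-0.1,0,0,0],[0.775,-0.765,-0.1,0,0,0],[0.775,-0.765,-0.1,0,0,0],[0.775,-0.765,-0.1,0,0,0],[0.775,-0.765,-0.1,0,0,0],[0.775,-0.765,-0.1,0,0,0],[0.775,-0.765,-0.1,0,0,0],[0.775,-0.765,-0.1,0,0,0],[0.775,-0.765,-0.1,0,0,0]]'
python3 - <<'E'
from h import *
c=shot('wrist','w2.png');np.save('w2.npy',c,allow_pickle=True);o=robot.get_obs();print(o['tool_pos'],o['ee_rot'],o['time'])
E
```

```text
time: 1.65
tool_pos: [0.3998, -0.1316, 0.2434]
ee_rot: [-3.141, 0.002, 0.282]
wrist_force: [-0.5, -0.6, -0.1]
width: 0.0942
finger_force: 0.0
[ 0.39977386 -0.13161166  0.24345683] [-3.14142768e+00  1.45851277e-03  2.81199052e-01] 1.7
```

View pics/w2.png

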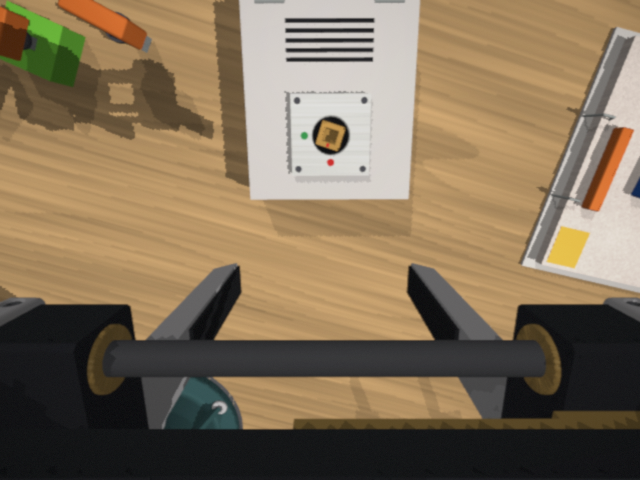

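Lock in clear view: plug at (331,135), red dot (330,162), green dot (304,136), plate x 290–371, box front edge at row 198. Next I measure these.

```bash
python3 - <<'E'
from h import *
c=np.load('w2.npy',allow_pickle=True).item(); im=cv2.imread('pics/raw_w2.png').astype(int)
sub=im[105:172,290:372]; b,g,r=sub[...,0],sub[...,1],sub[...,2]
def pts(m): v,u=np.nonzero(m); return np.c_[u+290,v+105].astype(np.float32)
red=pts((r>150)&(g<90)); gr=pts((g>110)&(r<90)); 
hole=((r+g+b)<330)|((r-b)>50)&~((r>150)&(g<90)&(b<90))
hole=pts(hole); hole=hole[np.hypot(hole[:,0]-331,hole[:,1]-135)<22]
brass=pts((r-b>50)); brass=brass[np.hypot(brass[:,0]-331,brass[:,1]-135)<20]
print(len(hole),len(brass),len(red),len(gr))
hc,hr=cv2.minEnclosingCircle(hole); rect=cv2.minAreaRect(brass); print('hole',hc,hr,'brass',rect)
P=[back(c,*p,.061)[:2] for p in cv2.boxPoints(rect)]; print('brass corners',P)
P=np.array(P); e=P[(np.arange(4)+1)%4]-P; print('edge lens',np.linalg.norm(e,axis=1),'yaw',np.arctan2(e[:,1],e[:,0])%(np.pi/2)); print('centre',P.mean(0))
print('well ctr',back(c,*hc,.068)); print('screws',[back(c,*p,.068)[:2] for p in [(297,100),(364,100),(298,169),(363,169)]])
for n,p in (('red',red),('green',gr)): print(n,[back(c,*p[k].mean(0) if 0 else p.mean(0),.068)[:2] for k in [0]])
print('box corners',[back(c,*p,.06)[:2] for p in [(251,199),(409,198)]])
out=cv2.resize(im[85:185,280:380].astype(np.uint8),(600,600),interpolation=cv2.INTER_CUBIC);cv2.imwrite('pics/lock.png',out)
E
```

```text
1082 646 27 22
hole (330.0, 135.0) 19.026397705078125 brass ((330.0500183105469, 135.35000610351562), (24.981992721557617, 25.930675506591797), 18.434947967529297)
brass corners [array([ 0.47045397, -0.0991981 ]), array([ 0.49744693, -0.10075744]), array([ 0.49676362, -0.1275822 ]), array([ 0.46960825, -0.12647534])]
edge lens [0.02703796 0.02683346 0.02717792 0.02729035] yaw [1.51309195 1.54532868 1.53005859 1.53980167]
centre [ 0.48356819 -0.11350327]
well ctr [ 0.4836983  -0.11327348  0.068     ]
screws [array([ 0.50770806, -0.07043662]), array([ 0.52704924, -0.13742936]), array([ 0.43984586, -0.08974334]), array([ 0.4595165 , -0.15791546])]
red [array([ 0.45988913, -0.11980155])]
green [array([ 0.47589696, -0.08657947])]
box corners [array([ 0.39201568, -0.04657973]), array([ 0.44297493, -0.21911083])]
```

View pics/lock.png

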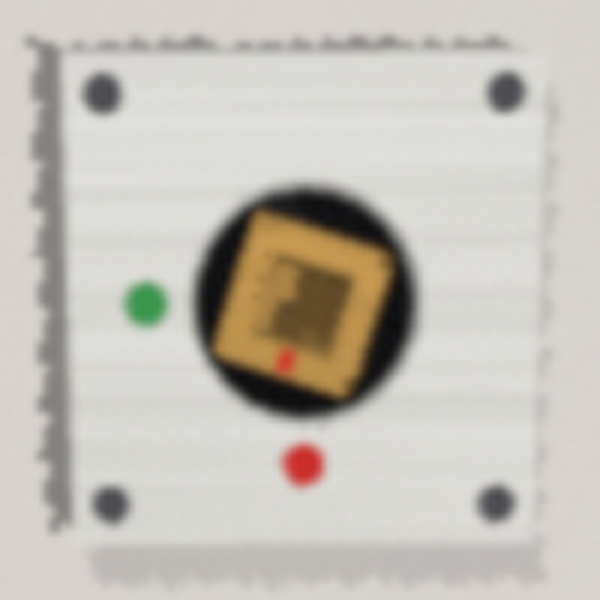

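Lock: plug centre about (0.4836, -0.1134), box yaw about 0.283, socket yaw about -0.04 (plug about 0.32). To stay within joint 6's range I'll insert at tool yaw about 1.53. Now to the key.

```bash
python3 -m handwheel '[[0.27,-0.84,0,0,0,0],[0.27,-0.84,0,0,0,0],[0.27,-0.84,0,0,0,0],[0.27,-0.84,0,0,0,0],[0.27,-0.84,0,0,0,0],[0.27,-0.84,0,0,0,0]]'
python3 -m handwheel '[[0.27,-0.84,0,0,0,0.535],[0.27,-0.84,0,0,0,0.535],[0.27,-0.84,0,0,0,0.535],[0.27,-0.84,0,0,0,0.535],[0.27,-0.84,0,0,0,0.535],[0.27,-0.84,0,0,0,0.535],[0.27,-0.84,0,0,0,0.535],[0.27,-0.84,0,0,0,0.535]]'
python3 - <<'E'
from h import *
c=shot('wrist','w3.png');np.save('w3.npy',c,allow_pickle=True);o=robot.get_obs();print(o['tool_pos'],o['ee_rot'],o['time'],o['joint_positions'])
E
```

```text
time: 2.2
tool_pos: [0.405, 0.0474, 0.2439]
ee_rot: [3.141, 0.0, 0.287]
wrist_force: [0.7, 0.1, -0.3]
width: 0.0945
finger_force: 0.0
time: 2.87
tool_pos: [0.4107, 0.2207, 0.2438]
ee_rot: [3.14, 0.0, 0.001]
wrist_force: [-0.2, 0.6, 0.8]
width: 0.0942
finger_force: 0.0
[0.41061131 0.22073103 0.24399431] [ 3.14039631e+00 -8.74308573e-05  1.01493129e-03] 2.9167 [ 3.72456645e-01 -1.04086022e-01  1.44299040e+00 -1.17812080e-03
  1.80304088e+00  1.94196714e+00]
```

View pics/w3.png

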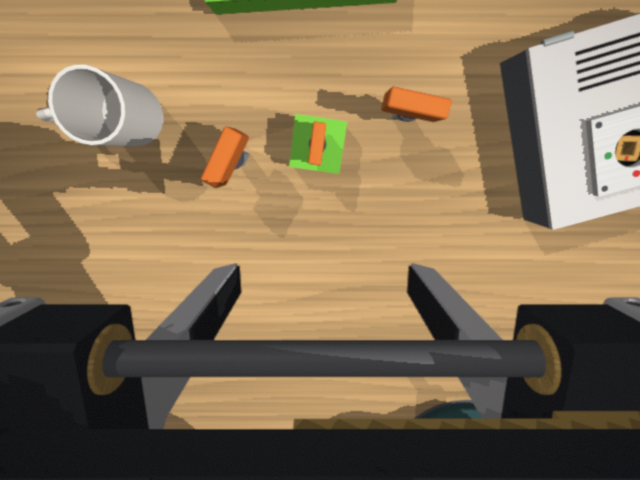

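The key's grip is at (317,143) in the stand at (318,145); the larger keys are at (225,157) and (417,103), clear of the fingers if the opening is limited.

```bash
python3 - <<'E'
from h import *
c=np.load('w3.npy',allow_pickle=True).item(); im=cv2.imread('pics/raw_w3.png').astype(int)
b,g,r=im[...,0],im[...,1],im[...,2]
def comp(m,box):
    M=np.zeros(m.shape,bool);M[box[1]:box[3],box[0]:box[2]]=m[box[1]:box[3],box[0]:box[2]]
    v,u=np.nonzero(M);return np.c_[u,v].astype(np.float32)
def info(n,p,z):
    rect=cv2.minAreaRect(p);P=np.array([back(c,*q,z)[:2] for q in cv2.boxPoints(rect)])
    e=P[(np.arange(4)+1)%4]-P;print(n,len(p),'ctr',P.mean(0),'len',np.linalg.norm(e,axis=1),'yaw',(np.arctan2(e[:,1],e[:,0])+.78)%(np.pi/2)-.78)
    return P
info('grip top',comp((r>170)&(g<130)&(b<80),(298,112,338,172)),.076)
info('stand',comp((g>r+40)&(g>70)|((r>130)&(g<130)&(b<80)),(285,108,352,178)),.036)
for z in (.09,): print([back(c,*q,z)[:2] for q in [(203,183),(245,135),(387,95),(384,110),(405,118)]])
E
```

```text
grip top 199 ctr [0.48763332 0.2284841 ] len [0.04187662 0.0129109  0.04192156 0.01327977] yaw [-0.14135766 -0.12128802 -0.13253824 -0.12510814]
stand 2252 ctr [0.49308245 0.23253541] len [0.07160636 0.06991295 0.07183182 0.07305218] yaw [-0.10783759 -0.0712777  -0.06401924 -0.07499308]
[array([0.44750534, 0.3467126 ]), array([0.49537337, 0.30046579]), array([0.53305604, 0.1594829 ]), array([0.51920443, 0.16181258]), array([0.51172315, 0.14059783])]
```

Key at about (0.4877, 0.2285), yaw about -0.13. I'll move above it with the opening limited and take one close look.

```bash
python3 -m handwheel '[[0.385,-0.039,0.3,0,0,0.248],[0.385,-0.039,0.3,0,0,0.248],[0.385,-0.039,0.3,0,0,0.248],[0.385,-0.039,0.6,0,0,0.248],[0.385,-0.039,0.72,0,0,0.248],[0.385,-0.039,0.72,0,0,0.248],[0.385,-0.039,0.72,0,0,0.248],[0.385,-0.039,0.72,0,0,0.248]]' -0.06
python3 - <<'E'
from h import *
c=shot('wrist','w4.png');np.save('w4.npy',c,allow_pickle=True)
im=cv2.imread('pics/raw_w4.png').astype(int);b,g,r=im[...,0],im[...,1],im[...,2]
m=((r>170)&(g<130)&(b<80)).astype(np.uint8);n,l,s,ce=cv2.connectedComponentsWithStats(m)
for i in range(1,n):
    if s[i,4]>80:
        v,u=np.nonzero(l==i);rect=cv2.minAreaRect(np.c_[u,v].astype(np.float32));P=np.array([back(c,*q,.076)[:2] for q in cv2.boxPoints(rect)]);e=P[(np.arange(4)+1)%4]-P
        print(s[i],P.mean(0),np.linalg.norm(e,axis=1),(np.arctan2(e[:,1],e[:,0])+.78)%(np.pi/2)-.78)
E
```

```text
time: 3.58
tool_pos: [0.4886, 0.2306, 0.1028]
ee_rot: [-3.14, -0.004, -0.127]
wrist_force: [1.7, 0.3, 0.5]
width: 0.0503
finger_force: 0.0
[370   0  14   8  91] [0.63749259 0.18082039] [0.00366176 0.00769345 0.00366295 0.00772693] [-0.09509564 -0.12786625 -0.08596023 -0.12785778]
[432 163  98  38 564] [0.5241276  0.12164111] [0.02117701 0.06360533 0.0214312  0.06506039] [-0.12335677 -0.1970134  -0.05593777 -0.19853043]
[318 223  19  59 149] [0.48839742 0.22925806] [0.04264355 0.01167031 0.04265518 0.01218049] [-0.15095752 -0.14837218 -0.13899612 -0.14918431]
[191 289  23  15  96] [0.46383677 0.32201811] [0.02008642 0.00763011 0.02022962 0.00772524] [0.43498222 0.33609641 0.43894787 0.31869578]
```

View pics/w4.png

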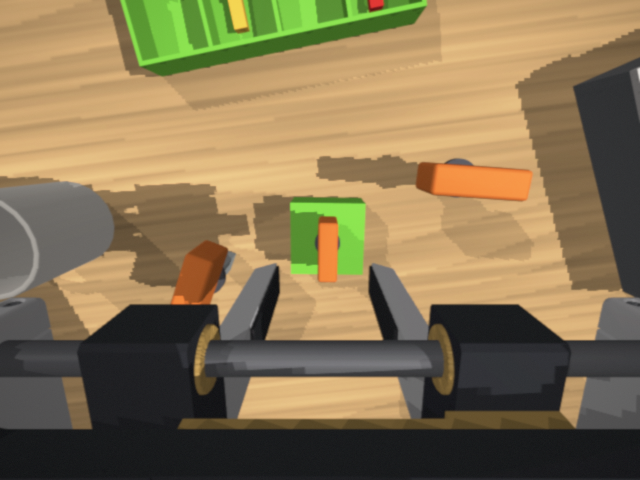

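The key sits centred between the fingers at (328,249), with the stand's edges aligned to the image; the neighbours at (200,275) and (474,182) are outside the fingers. Descend and grip.

```bash
python3 -m handwheel '[[0,0.0075,0.08,0,0,0.03],[0,0.0075,0.16,0,0,0.03],[0,0.0075,0.22,0,0,0.03],[0,0.0075,0.249,0,0,0.03],[0,0.0075,0.249,0,0,0.03],[0,0.0075,0.249,0,0,0.03]]'
python3 -m handwheel '[[0,0,0,0,0,0],[0,0,0,0,0,0],[0,0,0,0,0,0],[0,0,0,0,0,0],[0,0,0,0,0,0],[0,0,0,0,0,0],[0,0,0,0,0,0],[0,0,0,0,0,0]]' 1
```

```text
time: 4.13
tool_pos: [0.4875, 0.2301, 0.0516]
ee_rot: [-3.141, -0.002, -0.141]
wrist_force: [0.5, 0.4, 0.5]
width: 0.0497
finger_force: 0.0
time: 4.8
tool_pos: [0.4866, 0.2298, 0.0503]
ee_rot: [3.142, -0.0, -0.141]
wrist_force: [0.1, 0.7, 0.9]
width: 0.0134
finger_force: 30.0
```

Gripped. Lift, carry to the lock and turn to yaw about 1.53.

```bash
python3 -m handwheel '[[0,0,-0.03,0,0,0],[0,0,-0.08,0,0,0],[0,0,-0.16,0,0,0],[0,0,-0.3,0,0,0],[0,0,-0.45,0,0,0],[0,0,-0.6,0,0,0],[0,0,-0.75,0,0,0],[0,0,-0.75,0,0,0]]'
python3 -m handwheel '[[0.02,0.15,0,0,0,0],[0.04,0.3,0,0,0,0],[0.06,0.45,0,0,0,0],[0.08,0.6,0,0,0,0],[0.112,0.85,0,0,0,0],[0.112,0.85,0,0,0,0]]'
python3 -m handwheel '[[0.02,0.15,0,0,0,0],[0.04,0.3,0,0,0,0],[0.06,0.45,0,0,0,0],[0.08,0.6,0,0,0,0],[0.112,0.85,0,0,0,0],[0.112,0.85,0,0,0,0],[0.112,0.85,0,0,0,0]]'
python3 -m handwheel '[[0,0,0,0,0,-0.2],[0,0,0,0,0,-0.4],[0,0,0,0,0,-0.6],[0,0,0,0,0,-0.8],[0,0,0,0,0,-0.8]]'
python3 -m handwheel '[[0,0,0,0,0,-0.2],[0,0,0,0,0,-0.4],[0,0,0,0,0,-0.6],[0,0,0,0,0,-0.8],[0,0,0,0,0,-0.8]]'
python3 -m handwheel '[[0,0,0,0,0,-0.2],[0,0,0,0,0,-0.4],[0,0,0,0,0,-0.6],[0,0,0,0,0,-0.8],[0,0,0,0,0,-0.8]]'
python3 -m handwheel '[[0,0,0,0,0,-0.2],[0,0,0,0,0,-0.4],[0,0,0,0,0,-0.6],[0,0,0,0,0,-0.8],[0,0,0,0,0,-0.8],[0,0,0,0,0,-0.8],[0,0,0,0,0,-0.8]]'
python3 - <<'E'
from h import *
c=shot('wrist','w5.png');np.save('w5.npy',c,allow_pickle=True)
shot('side','d5.png');o=robot.get_obs();print(o['tool_pos'],o['ee_rot'],o['wrist_force'],o['wrist_torque'],o['joint_positions'])
a=cv2.imread('pics/raw_w5.png')[100:480,120:520];s=cv2.imread('pics/raw_d5.png')[150:300,190:350]
cv2.imwrite('pics/v5.png',np.hstack([a,cv2.resize(s,(400,380),interpolation=cv2.INTER_CUBIC)]))
E
```

```text
time: 5.47
tool_pos: [0.4899, 0.231, 0.2091]
ee_rot: [-3.135, -0.013, -0.141]
wrist_force: [0.1, -0.7, 1.7]
width: 0.0132
finger_force: 30.0
time: 5.97
tool_pos: [0.4844, 0.0535, 0.2]
ee_rot: [3.138, 0.0, -0.146]
wrist_force: [-0.1, 0.1, -0.8]
width: 0.0133
finger_force: 30.0
time: 6.55
tool_pos: [0.4828, -0.1152, 0.1996]
ee_rot: [3.141, 0.001, -0.145]
wrist_force: [0.4, -0.5, -0.6]
width: 0.013
finger_force: 30.0
time: 6.97
tool_pos: [0.4832, -0.1112, 0.2001]
ee_rot: [-3.14, -0.0, 0.282]
wrist_force: [0.7, 0.7, -0.7]
width: 0.0129
finger_force: 30.0
time: 7.38
tool_pos: [0.4832, -0.1117, 0.2002]
ee_rot: [-3.141, -0.0, 0.698]
wrist_force: [0.1, 0.0, -0.8]
width: 0.0133
finger_force: 30.0
time: 7.8
tool_pos: [0.4833, -0.1122, 0.2002]
ee_rot: [-3.141, -0.0, 1.114]
wrist_force: [0.4, -0.5, -1.0]
width: 0.0135
finger_force: 30.0
time: 8.38
tool_pos: [0.4832, -0.1128, 0.2003]
ee_rot: [3.142, -0.0, 1.53]
wrist_force: [0.5, 0.7, -1.1]
width: 0.0133
finger_force: 30.0
[ 0.48321709 -0.11298918  0.2002628 ] [3.14157466e+00 1.89560866e-05 1.53198715e+00] [ 0.24494258 -0.274904   -1.42689933] [-0.06000663 -0.05841682  0.04463399] [-3.43994316e-01 -3.56696701e-02  1.46459069e+00 -1.28022813e-05
  1.71264878e+00 -3.05186951e-01]
```

View pics/v5.png

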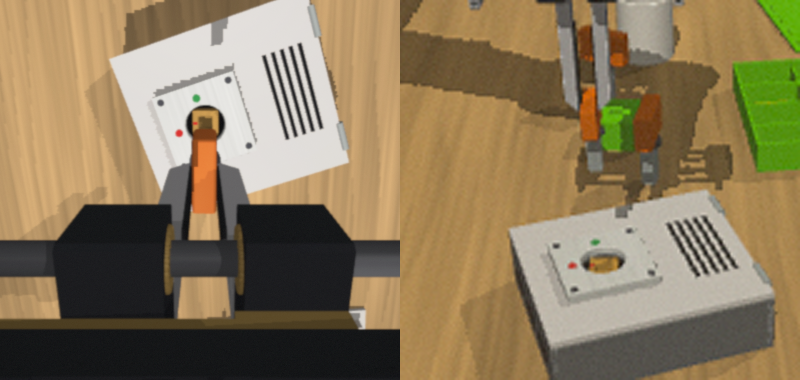

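The key hangs upright and square, just above the lock; the socket sits in front of its top in the wrist view (205,122). Descend to just above the well, then feel.

```bash
python3 -m handwheel '[[0,0,0.1,0,0,0],[0,0,0.2,0,0,0],[0,0,0.3,0,0,0],[0,0,0.38,0,0,0],[0,0,0.42,0,0,0],[0,0,0.44,0,0,0],[0,0,0.44,0,0,0],[0,0,0.44,0,0,0]]'
python3 -m handwheel '[[0,0,0.01,0,0,0],[0,0,0.015,0,0,0],[0,0,0.02,0,0,0],[0,0,0.025,0,0,0],[0,0,0.03,0,0,0],[0,0,0.035,0,0,0],[0,0,0.035,0,0,0]]'
python3 - <<'E'
from h import *
c=shot('wrist','w6.png');np.save('w6.npy',c,allow_pickle=True)
shot('side','d6.png');o=robot.get_obs();print(o['tool_pos'],o['ee_rot'],o['wrist_force'],o['wrist_torque'])
a=cv2.resize(cv2.imread('pics/raw_w6.png')[170:360,220:420],(400,380));s=cv2.imread('pics/raw_d6.png')[200:280,230:315]
cv2.imwrite('pics/v6.png',np.hstack([a,cv2.resize(s,(400,380),interpolation=cv2.INTER_CUBIC)]))
E
```

```text
time: 9.15
tool_pos: [0.4838, -0.1133, 0.1132]
ee_rot: [3.14, 0.001, 1.534]
wrist_force: [0.6, -0.2, -0.9]
width: 0.0134
finger_force: 30.0
time: 9.73
tool_pos: [0.4831, -0.1131, 0.105]
ee_rot: [-3.141, -0.0, 1.535]
wrist_force: [0.3, 0.5, -0.3]
width: 0.0132
finger_force: 30.0
[ 0.48313662 -0.11310622  0.1051791 ] [-3.14141402e+00  1.88915827e-05  1.53465700e+00] [ 0.44248667 -0.30050215 -1.19028974] [-0.02813972 -0.17663867 -0.01199111]
```

View pics/v6.png

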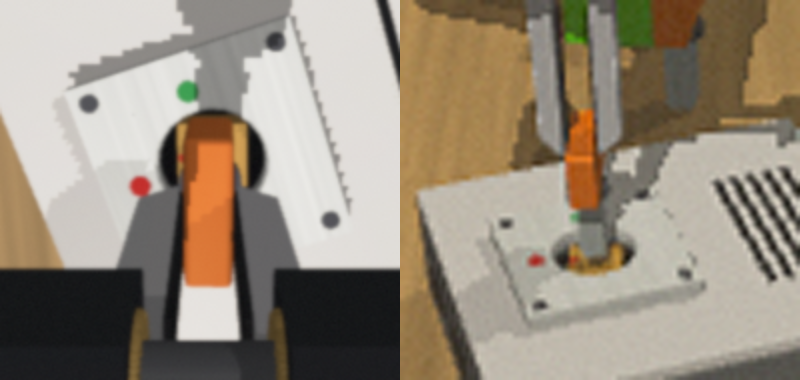

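The foot hovers over the socket, inside the well (side crop (595,240)). Now down in small steps, watching the force.

```bash
python3 -m handwheel '[[0,0,0.005,0,0,0],[0,0,0.01,0,0,0],[0,0,0.01,0,0,0]]' | egrep 'pos|force: \['
python3 -m handwheel '[[0,0,0.005,0,0,0],[0,0,0.01,0,0,0],[0,0,0.01,0,0,0]]'| egrep 'pos|force: \['
python3 -m handwheel '[[0,0,0.005,0,0,0],[0,0,0.005,0,0,0]]'| egrep 'pos|force: \['
```

```text
tool_pos: [0.483, -0.1131, 0.103]
wrist_force: [0.1, -0.1, -0.7]
tool_pos: [0.4833, -0.1132, 0.1013]
wrist_force: [-0.5, -0.3, -0.2]
tool_pos: [0.4835, -0.1134, 0.101]
wrist_force: [-0.2, -0.6, 3.2]
```

```bash
python3 -m handwheel '[[0,0,0.003,0,0,0],[0,0,0.003,0,0,0],[0,0,0.003,0,0,0]]' | egrep 'pos|force: \['
python3 -c "
from bench import robot;o=robot.get_obs();print(o['tool_pos'],o['ee_rot'],o['wrist_force'],o['wrist_torque'])"
```

```text
tool_pos: [0.4837, -0.1135, 0.1009]
wrist_force: [-1.3, 0.8, 4.9]
[ 0.48369915 -0.1134685   0.10086826] [3.13995277e+00 9.15055071e-04 1.53461170e+00] [-1.3034086   0.77487288  4.93025448] [-1.19329060e-02  1.50227451e-01 -6.12423765e-05]
```

```bash
cat >> h.py <<'E'
def avg(n=8):
    L=[]
    for i in range(n):
        viewer.snapshot('wrist');o=robot.get_obs();L.append(np.r_[o['tool_pos'],o['wrist_force'],o['wrist_torque'],o['ee_rot'][2]])
    L=np.array(L);print('pos',L[:,:3].mean(0).round(4),'F',L[:,3:6].mean(0).round(2),'M',L[:,6:9].mean(0).round(3),'yaw',L[:,9].mean().round(3),'sd',L.std(0)[3:9].round(2),'t',round(o['time'],1))
E
python3 -c "
from h import *;avg(12)"
```

```text
pos [ 0.4837 -0.1135  0.1009] F [-0.77 -0.45  5.15] M [-0.068  0.16   0.014] yaw 1.535 sd [0.31 0.6  0.46 0.03 0.03 0.03] t 11.3
```

```bash
python3 -m handwheel '[[0,-0.003,0,0,0,0],[0,-0.006,0,0,0,0],[0,-0.006,0,0,0,0]]' | egrep 'pos|force: \['
python3 -c "
from h import *;avg(6)"
```

```text
tool_pos: [0.483, -0.1134, 0.1009]
wrist_force: [0.7, -0.5, 6.2]
pos [ 0.483  -0.1134  0.1008] F [ 0.31 -0.52  5.15] M [-0.068 -0.119  0.001] yaw 1.535 sd [0.33 0.33 0.29 0.03 0.03 0.02] t 11.9
```

```bash
python3 -m handwheel '[[-0.003,0,0,0,0,0],[-0.005,0,0,0,0,0],[-0.005,0,0,0,0,0]]' | egrep 'pos|force: \['
python3 -c "
from h import *;avg(5)"
python3 -m handwheel '[[0.005,0,0,0,0,0],[0.01,0,0,0,0,0],[0.01,0,0,0,0,0]]' | egrep 'pos|force: \['
python3 -c "
from h import *;avg(5)"
```

```text
tool_pos: [0.483, -0.1142, 0.1008]
wrist_force: [-0.1, 0.4, 4.6]
pos [ 0.483  -0.1141  0.1008] F [-0.13  0.43  5.34] M [ 0.086 -0.128  0.011] yaw 1.535 sd [0.38 0.42 0.41 0.04 0.03 0.03] t 12.4
tool_pos: [0.4831, -0.1127, 0.1009]
wrist_force: [-0.5, -0.8, 4.8]
pos [ 0.4831 -0.1128  0.1009] F [-0.32 -0.69  5.47] M [-0.242 -0.111  0.019] yaw 1.535 sd [0.28 0.17 0.3  0.05 0.03 0.04] t 12.9
```

I've used the picture views, so I'll measure numerically: compare key and lock in the same wrist picture (w6), where camera bias cancels.

```bash
python3 - <<'E'
from h import *
c=np.load('w6.npy',allow_pickle=True).item(); im=cv2.imread('pics/raw_w6.png').astype(int);b,g,r=im[...,0],im[...,1],im[...,2]
# refine screws
S=[]
for u,v in [(264,221),(358,191),(385,280)]:
    s=im[v-6:v+7,u-6:u+7].sum(2); w=np.clip(480-s,0,None).astype(float); V,U=np.mgrid[v-6:v+7,u-6:u+7]; S.append(((U*w).sum()/w.sum(),(V*w).sum()/w.sum()))
W=[back(c,*p,.068)[:2] for p in S]; print('screws',S,W)
print('centre',(W[0]+W[2])/2,'diag',np.linalg.norm(W[0]-W[2]),'side',np.linalg.norm(W[0]-W[1]),np.linalg.norm(W[1]-W[2]))
w2=np.load('w2.npy',allow_pickle=True).item()
m=(r>190)&(g<150)&(b<100); m[:225]=0;m[330:]=0;m[:,:300]=0;m[:,350:]=0
v,u=np.nonzero(m);rect=cv2.minAreaRect(np.c_[u,v].astype(np.float32));print(len(u),u.min(),u.max(),v.min(),v.max(),rect)
for z in (.1295,):
    P=np.array([back(c,*q,z)[:2] for q in cv2.boxPoints(rect)]);e=P[(np.arange(4)+1)%4]-P;print('key',P.mean(0),np.linalg.norm(e,axis=1),np.arctan2(e[:,1],e[:,0]))
for vv in range(226,322,6): print(vv,[tuple(x) for x in im[vv,[316,322,328]][:,::-1]])
E
```

```text
screws [(np.float64(263.9662710272394), np.float64(221.39620869268208)), (np.float64(356.83109252066527), np.float64(189.7633203864157)), (np.float64(384.9013060983993), np.float64(279.5621133261318))] [array([ 0.44014155, -0.08956588]), array([ 0.50693105, -0.06941369]), array([ 0.52703866, -0.13720367])]
centre [ 0.48359011 -0.11338477] diag 0.09909827019080368 side 0.06976351138474796 0.0707092420220181
1423 310 341 233 312 ((325.5, 272.5), (31.0, 79.0), 0.0)
key [ 0.48331206 -0.10792106] [0.04623286 0.01660179 0.04623235 0.01763003] [ 1.52404414 -0.03682636 -1.59530747  3.10486502]
226 [(np.int64(157), np.int64(155), np.int64(150)), (np.int64(32), np.int64(28), np.int64(22)), (np.int64(31), np.int64(26), np.int64(21))]
232 [(np.int64(111), np.int64(57), np.int64(24)), (np.int64(115), np.int64(60), np.int64(26)), (np.int64(116), np.int64(60), np.int64(26))]
238 [(np.int64(116), np.int64(59), np.int64(24)), (np.int64(119), np.int64(63), np.int64(26)), (np.int64(120), np.int64(63), np.int64(28))]
244 [(np.int64(143), np.int64(75), np.int64(33)), (np.int64(232), np.int64(127), np.int
[... 1071 characters left out ...]
0), np.int64(120), np.int64(56)), (np.int64(219), np.int64(120), np.int64(56)), (np.int64(218), np.int64(118), np.int64(54))]
298 [(np.int64(221), np.int64(122), np.int64(57)), (np.int64(220), np.int64(121), np.int64(57)), (np.int64(219), np.int64(119), np.int64(55))]
304 [(np.int64(221), np.int64(122), np.int64(57)), (np.int64(220), np.int64(120), np.int64(56)), (np.int64(219), np.int64(119), np.int64(55))]
310 [(np.int64(221), np.int64(122), np.int64(58)), (np.int64(221), np.int64(120), np.int64(57)), (np.int64(219), np.int64(118), np.int64(55))]
316 [(np.int64(229), np.int64(226), np.int64(222)), (np.int64(229), np.int64(226), np.int64(222)), (np.int64(230), np.int64(226), np.int64(222))]
```

```bash
python3 - <<'E'
from h import *
c=np.load('w6.npy',allow_pickle=True).item(); im=cv2.imread('pics/raw_w6.png').astype(int)
print(im[236:246,326,2],im[306:318,326,1])
for z in (.128,.131):
  a=back(c,324,240.5,z);b=back(c,324,314,z);print(z,a,b,(a+b)/2,np.linalg.norm(a-b))
R=np.array(c['R']);print(-R.T@np.array(c['t']))
# same for w4 with key in the stand, top .076
c=np.load('w4.npy',allow_pickle=True).item(); im=cv2.imread('pics/raw_w4.png').astype(int);print(im[212:224,328,2],im[270:290,328,2])
E
```

```text
[115 115 120 136 160 188 216 229 231 232] [119 119 119 120 119 121 130 172 217 225 226 226]
0.128 [ 0.48316641 -0.08934342  0.128     ] [ 0.4815631  -0.13300172  0.128     ] [ 0.48236475 -0.11117257  0.128     ] 0.04368773106647829
0.131 [ 0.48319432 -0.08854544  0.131     ] [ 0.4816181  -0.13146612  0.131     ] [ 0.48240621 -0.11000578  0.131     ] 0.042949612580669504
[ 0.48481857 -0.04211284  0.30556389]
[141 141 141 138 133 130 130 132 133 136 158 206] [244 244 244 243 243 244 244 243 243 244 241 226 204 195 192 191 194 204
 218 224]
```

The lock centre is confirmed by both looks (0.4836, -0.1134). The key sits about 2 mm towards tool +x in the grip, so I slide world -y about 2.5 mm at light contact.

```bash
python3 -m handwheel '[[-0.003,0.0015,0,0,0,0],[-0.006,0.003,0,0,0,0],[-0.009,0.003,0,0,0,0],[-0.0115,0.003,0,0,0,0],[-0.0115,0.003,0,0,0,0]]' | egrep 'pos|force: \['
python3 -c "
from h import *;avg(5)"
```

```text
tool_pos: [0.4833, -0.1144, 0.1007]
wrist_force: [0.1, 0.8, 4.9]
pos [ 0.4833 -0.1144  0.1007] F [-0.41  0.79  5.3 ] M [0.124 0.008 0.013] yaw 1.535 sd [0.37 0.39 0.85 0.02 0.02 0.02] t 13.6
```

```bash
for i in 1 2 3; do python3 -m handwheel '[[-0.002,0,0,0,0,0],[-0.004,0,0,0,0,0],[-0.004,0,0,0,0,0]]' | egrep 'pos|force: \['; done
python3 -c "
from h import *;avg(5)"
```

```text
tool_pos: [0.4833, -0.1149, 0.1007]
wrist_force: [-1.0, 0.9, 6.1]
tool_pos: [0.4832, -0.1154, 0.1006]
wrist_force: [0.5, 0.8, 4.8]
tool_pos: [0.4832, -0.116, 0.1005]
wrist_force: [0.0, 1.3, 4.9]
pos [ 0.4832 -0.116   0.1005] F [-0.04  1.83  5.13] M [ 0.52  -0.028 -0.008] yaw 1.535 sd [0.42 0.19 0.59 0.03 0.02 0.03] t 14.6
```

The moment grows linearly with shift, so the foot has stuck in place. Lift 3 mm, shift, and touch afresh.

```bash
python3 -m handwheel '[[0,0,-0.01,0,0,0],[0,0,-0.02,0,0,0],[0.003,0.002,-0.02,0,0,0],[0.003,0.002,-0.02,0,0,0]]' | egrep 'pos|force: \['
python3 -c "
from h import *;avg(5)"
python3 -m handwheel '[[0,0,0.005,0,0,0],[0,0,0.01,0,0,0],[0,0,0.015,0,0,0],[0,0,0.017,0,0,0],[0,0,0.017,0,0,0]]' | egrep 'pos|force: \['
python3 -c "
from h import *;avg(5)"
```

```text
tool_pos: [0.4826, -0.1162, 0.1031]
wrist_force: [0.8, -0.1, -0.4]
pos [ 0.4826 -0.1162  0.1032] F [-0.24  0.17 -0.72] M [-0.045 -0.071  0.004] yaw 1.535 sd [0.61 0.2  0.42 0.02 0.04 0.02] t 15.2
tool_pos: [0.4827, -0.1162, 0.1]
wrist_force: [-0.5, 0.0, -0.6]
pos [ 0.4829 -0.1162  0.1003] F [-0.06 -0.1  -0.76] M [-0.056 -0.085 -0.002] yaw 1.535 sd [0.25 0.34 0.45 0.02 0.04 0.02] t 15.8
```

Lower than before with no contact, so that's progress. Keep feeling down.

```bash
python3 -m handwheel '[[0,0.002,0.003,0,0,0],[0,0.003,0.006,0,0,0],[0,0.003,0.006,0,0,0]]' | egrep 'pos|force: \['
python3 -c "
from h import *;avg(4)"
python3 -m handwheel '[[0,0,0.004,0,0,0],[0,0,0.004,0,0,0]]' | egrep 'pos|force: \['
python3 -c "
from h import *;avg(5)"
```

```text
tool_pos: [0.4835, -0.1162, 0.0989]
wrist_force: [0.0, 0.2, -1.2]
pos [ 0.4835 -0.1163  0.099 ] F [-0.45 -0.11 -0.81] M [-0.012 -0.09   0.004] yaw 1.535 sd [0.26 0.3  0.41 0.02 0.02 0.02] t 16.3
tool_pos: [0.4834, -0.1162, 0.0981]
wrist_force: [-0.7, -0.1, -0.7]
pos [ 0.4835 -0.1163  0.0982] F [-0.12  0.08 -1.09] M [-0.05  -0.075  0.004] yaw 1.535 sd [0.41 0.31 0.51 0.05 0.02 0.01] t 16.7
```

```bash
for i in 1 2 3; do python3 -m handwheel '[[0,0,0.005,0,0,0],[0,0,0.01,0,0,0],[0,0,0.01,0,0,0],[0,0,0.01,0,0,0]]' | egrep 'pos|force: \['; done
python3 -c "
from h import *;avg(5)"
```

```text
tool_pos: [0.4834, -0.1162, 0.0961]
wrist_force: [-0.0, 0.4, -0.9]
tool_pos: [0.4834, -0.1162, 0.0941]
wrist_force: [-0.1, -0.4, -0.5]
tool_pos: [0.4834, -0.1162, 0.0921]
wrist_force: [1.0, 0.3, -0.7]
pos [ 0.4835 -0.1163  0.0923] F [-0.1  -0.16 -1.24] M [-0.061 -0.079  0.012] yaw 1.535 sd [0.48 0.38 0.36 0.04 0.03 0.01] t 17.9
```

```bash
python3 -m handwheel '[[0,0,0.005,0,0,0],[0,0,0.01,0,0,0],[0,0,0.015,0,0,0],[0,0,0.015,0,0,0]]' | egrep 'pos|force: \['; for i in 1 2; do python3 -m handwheel '[[0,0,0.004,0,0,0],[0,0,0.004,0,0,0],[0,0,0.004,0,0,0]]' | egrep 'pos|force: \['; done
python3 -c "
from h import *;avg(5)"
```

```text
tool_pos: [0.4833, -0.1162, 0.0889]
wrist_force: [0.7, -0.1, -1.5]
tool_pos: [0.4835, -0.1162, 0.0884]
wrist_force: [0.2, 0.7, 0.3]
tool_pos: [0.4835, -0.1162, 0.0877]
wrist_force: [-0.6, -0.1, -1.6]
pos [ 0.4835 -0.1163  0.0877] F [-0.11 -0.02 -1.02] M [-0.036 -0.102 -0.017] yaw 1.535 sd [0.66 0.37 0.43 0.01 0.04 0.04] t 19.0
```

```bash
for i in 1 2 3; do python3 -m handwheel '[[0,0,0.003,0,0,0],[0,0,0.003,0,0,0],[0,0,0.003,0,0,0]]' | egrep 'pos|force: \['; done
python3 -c "
from h import *;avg(5)"
```

```text
tool_pos: [0.4836, -0.1163, 0.0873]
wrist_force: [1.0, 0.1, 0.6]
tool_pos: [0.4839, -0.1164, 0.0872]
wrist_force: [-0.4, -1.2, 3.8]
tool_pos: [0.4841, -0.1165, 0.0872]
wrist_force: [-1.7, 0.0, 6.2]
pos [ 0.4841 -0.1165  0.0871] F [-1.21 -0.07  6.02] M [-0.013  0.181  0.019] yaw 1.535 sd [0.43 0.42 0.61 0.04 0.03 0.03] t 20.0
```

Bottomed 14 mm below first contact, so the key is fully home. Ease the downforce, then turn clockwise about the key axis (2.9 mm ahead of the TCP).

```bash
python3 -m handwheel '[[0,0,-0.003,0,0,0],[0,0,-0.003,0,0,0]]' | egrep 'pos|force: \['
python3 -m handwheel '[[0,-0.0008,0,0,0,0.1],[0,-0.0015,0,0,0,0.2],[0,-0.0023,0,0,0,0.3],[0.0005,-0.003,0,0,0,0.4],[0.0005,-0.0038,0,0,0,0.5],[0.001,-0.0045,0,0,0,0.6],[0.001,-0.0052,0,0,0,0.7],[0.001,-0.0052,0,0,0,0.7]]' | egrep 'pos|force: \['
python3 -c "
from h import *;avg(5)"
```

```text
tool_pos: [0.4839, -0.1164, 0.0871]
wrist_force: [-0.1, -1.2, 5.2]
tool_pos: [0.4828, -0.116, 0.0872]
wrist_force: [-0.4, 0.6, 5.1]
pos [ 0.4828 -0.116   0.0872] F [-1.04  0.32  5.38] M [0.026 0.146 0.048] yaw 1.168 sd [0.33 0.29 0.4  0.02 0.04 0.02] t 21.1
```

```bash
for i in 1 2; do python3 -m handwheel '[[0,-0.0008,0,0,0,0.1],[0,-0.0015,0,0,0,0.2],[0,-0.0023,0,0,0,0.3],[0.0005,-0.003,0,0,0,0.4],[0.0005,-0.0038,0,0,0,0.5],[0.001,-0.0045,0,0,0,0.6],[0.001,-0.0052,0,0,0,0.7],[0.001,-0.0052,0,0,0,0.7]]' | egrep 'pos|force: \['
python3 -c "
from h import *;avg(4)"; done
```

```text
tool_pos: [0.4822, -0.1153, 0.0872]
wrist_force: [-0.7, 0.5, 5.1]
pos [ 0.4822 -0.1153  0.0871] F [-0.41  0.4   4.92] M [0.14  0.056 0.068] yaw 0.802 sd [0.17 0.72 0.13 0.02 0.02 0.02] t 22.0
tool_pos: [0.4818, -0.1145, 0.0872]
wrist_force: [0.0, -0.9, 5.3]
pos [ 0.4817 -0.1145  0.0871] F [0.28 0.67 5.28] M [ 0.157 -0.088  0.06 ] yaw 0.437 sd [0.51 0.38 0.28 0.02 0.01 0.01] t 22.8
```

```bash
python3 -m handwheel '[[0,-0.0008,0,0,0,0.1],[0,-0.0015,0,0,0,0.2],[0,-0.0023,0,0,0,0.28],[0,-0.0023,0,0,0,0.28]]' | egrep 'pos|force: \['
python3 -c "
from h import *;avg(4)"
for i in 1 2; do python3 -m handwheel '[[0,-0.0003,0,0,0,0.03],[0,-0.0005,0,0,0,0.06],[0,-0.0005,0,0,0,0.06]]' | egrep 'pos|force: \['
python3 -c "
from h import *;avg(4)"; done
```

```text
tool_pos: [0.4816, -0.1141, 0.0871]
wrist_force: [0.3, 1.1, 4.9]
pos [ 0.4816 -0.1141  0.0871] F [0.97 0.28 5.62] M [ 0.163 -0.194  0.036] yaw 0.29 sd [0.3  0.92 0.28 0.01 0.03 0.03] t 23.4
tool_pos: [0.4816, -0.114, 0.0871]
wrist_force: [0.4, 0.3, 5.1]
pos [ 0.4816 -0.114   0.0871] F [0.14 0.28 5.2 ] M [ 0.167 -0.169  0.063] yaw 0.259 sd [0.5  0.52 0.32 0.03 0.03 0.02] t 23.8
tool_pos: [0.4816, -0.1139, 0.0871]
wrist_force: [0.1, 1.0, 5.7]
pos [ 0.4816 -0.1139  0.0871] F [0.89 1.05 4.57] M [ 0.18  -0.178  0.028] yaw 0.227 sd [0.21 0.33 0.56 0.03 0.03 0.02] t 24.3
```

Close to the expected stop (about 0.21). Small steps until the torque rises.

```bash
for i in 1 2 3; do python3 -m handwheel '[[0,-0.0003,0,0,0,0.03],[0,-0.0003,0,0,0,0.04],[0,-0.0003,0,0,0,0.04]]' | egrep 'pos'
python3 -c "
from h import *;avg(5)"; done
```

```text
tool_pos: [0.4816, -0.1139, 0.0872]
pos [ 0.4816 -0.1139  0.0871] F [1.   0.66 5.03] M [ 0.16  -0.19   0.061] yaw 0.206 sd [0.4  0.26 0.72 0.03 0.03 0.02] t 24.8
tool_pos: [0.4816, -0.1138, 0.0871]
pos [ 0.4816 -0.1138  0.0871] F [0.39 0.59 5.27] M [ 0.172 -0.204  0.048] yaw 0.185 sd [0.3  0.43 0.43 0.03 0.02 0.02] t 25.3
tool_pos: [0.4816, -0.1138, 0.0871]
pos [ 0.4816 -0.1138  0.0871] F [0.59 0.03 5.04] M [ 0.165 -0.192  0.066] yaw 0.164 sd [0.57 0.31 0.26 0.02 0.05 0.01] t 25.8
```

```bash
for i in 1 2 3; do python3 -m handwheel '[[0,-0.0003,0,0,0,0.03],[0,-0.0003,0,0,0,0.04],[0,-0.0003,0,0,0,0.04]]' | egrep 'pos'
python3 -c "
from h import *;avg(5)"; done
```

```text
tool_pos: [0.4816, -0.1137, 0.0871]
pos [ 0.4816 -0.1137  0.0871] F [0.49 0.47 4.82] M [ 0.158 -0.203  0.104] yaw 0.143 sd [0.3  0.35 0.21 0.03 0.02 0.04] t 26.3
tool_pos: [0.4816, -0.1137, 0.0871]
pos [ 0.4816 -0.1137  0.0871] F [0.81 0.68 5.03] M [ 0.157 -0.189  0.159] yaw 0.123 sd [0.19 0.63 0.41 0.03 0.02 0.04] t 26.8
tool_pos: [0.4816, -0.1136, 0.0872]
pos [ 0.4816 -0.1136  0.0871] F [0.84 0.84 5.05] M [ 0.163 -0.197  0.183] yaw 0.102 sd [0.41 0.52 0.28 0.01 0.02 0.01] t 27.3
```

The torque rise marks the stop. Unwind the torque slightly within the play, ease the downforce, open and retreat upward.

```bash
python3 -m handwheel '[[0,0,-0.001,0,0,-0.04],[0,0.0005,-0.002,0,0,-0.08],[0,0.0008,-0.002,0,0,-0.1],[0,0.0008,-0.002,0,0,-0.1]]' | egrep 'pos|force: \['
python3 -c "
from h import *;avg(5)"
python3 -m handwheel '[[0,0,0,0,0,0],[0,0,0,0,0,0],[0,0,0,0,0,0],[0,0,0,0,0,0],[0,0,0,0,0,0],[0,0,0,0,0,0]]' 0
python3 -m handwheel '[[0,0,-0.03,0,0,0],[0,0,-0.08,0,0,0],[0,0,-0.15,0,0,0],[0,0,-0.25,0,0,0],[0,0,-0.4,0,0,0],[0,0,-0.55,0,0,0],[-0.2,0,-0.7,0,0,0],[-0.4,0,-0.7,0,0,0],[-0.4,0,-0.7,0,0,0],[-0.4,0,-0.7,0,0,0]]'
python3 - <<'E'
from h import *
c=shot('wrist','w7.png');np.save('w7.npy',c,allow_pickle=True);shot('side','d7.png')
im=cv2.imread('pics/raw_w7.png').astype(int);b,g,r=im[...,0],im[...,1],im[...,2]
m=((r>170)&(g<150)&(b<100)).astype(np.uint8);n,l,s,ce=cv2.connectedComponentsWithStats(m)
for i in range(1,n):
    if s[i,4]>60:
        v,u=np.nonzero(l==i);rect=cv2.minAreaRect(np.c_[u,v].astype(np.float32));P=np.array([back(c,*q,.113)[:2] for q in cv2.boxPoints(rect)]);e=P[(np.arange(4)+1)%4]-P
        print(s[i],P.mean(0),np.linalg.norm(e,axis=1),(np.arctan2(e[:,1],e[:,0])+.78)%(np.pi/2)-.78)
for n,p in [('lock',(.4836,-.1134,.068)),('keytop',(.4836,-.1134,.113)),('red',(.4599,-.1198,.068)),('green',(.4759,-.0866,.068))]: print(n,proj(c,p))
E
```

```text
tool_pos: [0.4812, -0.1137, 0.0871]
wrist_force: [1.5, -0.1, 5.2]
pos [ 0.4811 -0.1138  0.0871] F [2.39 0.35 4.8 ] M [ 0.194 -0.455  0.026] yaw 0.152 sd [0.29 0.25 0.57 0.03 0.02 0.02] t 27.9
time: 28.35
tool_pos: [0.4802, -0.1137, 0.0864]
ee_rot: [-3.141, 0.001, 0.152]
wrist_force: [0.4, -0.1, -0.1]
width: 0.0466
finger_force: 0.0
time: 29.18
tool_pos: [0.401, -0.1264, 0.2294]
ee_rot: [3.139, -0.004, 0.151]
wrist_force: [0.1, 0.7, -0.3]
width: 0.0468
finger_force: 0.0
[   0    0  141   69 3043] [0.53189248 0.10977885] [0.05266093 0.11490797 0.05185245 0.11992457] [-0.07314254  0.15136097  0.02165124  0.15071491]
[452   0  78  13 257] [ 0.60747099 -0.23470474] [0.0043356  0.06540465 0.00438963 0.06564905] [0.06065062 0.01566411 0.11592413 0.01511   ]
[528   0  68  25 499] [ 0.61085894 -0.29383085] [0.01037473 0.05841575 0.01053364 0.05894092] [ 0.03159319 -0.04261319  0.08056529 -0.04443964]
[402  11  97  23 431] [ 0.58857756 -0.2043687 ] [0.0048844  0.08299934 0.00495975 0.08334167] [-0.00893874 -0.01421269  0.06006462 -0.01495356]
[404  37  99  19 357] [ 0.57169615 -0.21127947] [0.
[... 1088 characters left out ...]
145  23 910] [ 0.40946428 -0.14104023] [0.01137489 0.137957   0.0116108  0.13911537] [-0.05099999 -0.01783636  0.04948332 -0.01938808]
[364 212  56  16 160] [ 0.41883591 -0.18911865] [0.00629843 0.05467648 0.0063729  0.05493079] [-0.04565048 -0.07652387 -0.00605931 -0.07764635]
[294 224  76  14 204] [ 0.3973904  -0.13414113] [0.00668684 0.07275775 0.00674602 0.07311268] [-0.00018416  0.01344983  0.05255625  0.01270243]
lock [np.float64(323.6902221680526), np.float64(137.3891012579211)]
keytop [np.float64(323.88663989597427), np.float64(135.2047066844701)]
red [np.float64(326.35651455600924), np.float64(161.62772849232576)]
green [np.float64(296.8933307366211), np.float64(141.02739255046993)]
```

```bash
python3 - <<'E'
from h import *
c=np.load('w7.npy',allow_pickle=True).item();im=cv2.imread('pics/raw_w7.png').astype(int)
p=proj(c,(.4807,-.1033,.061));print(p)
u,v=map(int,p)
for y in range(v-9,v+10,1): print(y,' '.join('%3d,%3d,%3d'%tuple(im[y,x,::-1]) for x in range(u-5,u+8)))
E
```

```text
[np.float64(313.7453521313295), np.float64(139.02522817770793)]
130  31, 28, 27  58, 46, 31  98, 75, 42 119, 92, 49 124, 96, 51 123, 95, 52 127, 98, 54 128, 94, 52 146, 87, 44 190,101, 47 225,122, 57 233,128, 58 235,130, 59
131  26, 25, 26  53, 41, 30  93, 72, 40 121, 94, 51 129,101, 55 130,100, 55 123, 96, 55 112, 86, 55 131, 79, 45 184, 99, 46 224,121, 55 234,129, 60 235,130, 60
132  24, 22, 24  41, 32, 24  85, 67, 39 118, 91, 51 128, 99, 54 128,100, 54 115, 91, 56  95, 74, 55 121, 72, 46 180, 96, 46 223,120, 55 233,129, 59 234,130, 60
133  20, 20, 21  37, 29, 24  78, 61, 37 115, 89, 49 129,100, 54 126, 98, 55 106, 86, 58  84, 67, 54 113, 68, 44 176, 93, 45 222,120, 56 233,128, 59 234,129, 59
134  21, 20, 21  37, 31, 26  75, 60, 36 115, 90, 50 127, 99, 52 124, 97, 56  97, 79, 57  75, 62, 55 108, 67, 48 173, 92, 45 221,118, 54 232,128, 59 235,130, 60
135  20, 21, 22  30, 27, 23  69, 55, 34 111, 86, 47 127, 98, 53 122, 96, 56  90, 75, 57  70, 60, 55 103, 64, 47 169, 90, 45 219,117, 53 232,129, 60 235,130, 60
136  20, 21, 21  26, 25, 24  58, 47, 29 107, 83, 47 126, 98, 54 121, 95, 55 
[... 1303 characters left out ...]
 188,142, 77 172,110, 56 198,108, 51 227,124, 57 234,131, 60
145  28, 26, 30  21, 19, 22  20, 20, 22  37, 32, 26 101, 77, 44 174,134, 73 201,155, 84 204,157, 85 197,149, 80 179,118, 60 197,108, 51 226,123, 56 234,131, 60
146  41, 39, 41  23, 24, 24  22, 21, 23  28, 25, 23  87, 67, 39 161,124, 68 196,152, 82 205,158, 86 199,151, 81 180,121, 62 195,109, 50 226,122, 56 234,130, 59
147  60, 59, 60  29, 28, 29  21, 21, 22  22, 20, 21  62, 48, 33 129, 98, 55 184,141, 77 203,156, 85 198,151, 80 178,121, 62 192,107, 50 225,122, 56 234,131, 61
148  83, 83, 81  43, 43, 42  23, 23, 26  21, 19, 22  42, 35, 27 108, 84, 48 178,137, 74 202,155, 84 199,152, 82 178,122, 63 191,108, 51 224,121, 56 233,128, 58
```

The red pointer shows at (313.5,140), where the green-dot bearing predicts it (313.7,139). The key stands centred and home, and the gripper is clear.

```bash
python3 -c "
from bench import robot;print(robot.close_job())"
```

```text
the job is handed in; nothing more can be done
None
```

The smallest key (from the green stand) is fully home in the lock, turned clockwise until the torque rose at its stop; the red pointer faces the green dot to within a pixel, contact stayed gentle (about 6 N, 0.18 N m), and I handed the job in at about 29 s (no verdict came back).

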